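Balance the centrifuge rotor

TASK

The centrifuge has been loaded out of balance: tubes with the same cap colour weigh the same, so each must stand directly opposite its mate across the hub before the rotor may be run. Rearrange the tubes, using the empty teal block to stand a tube in meanwhile, until all three pairs face each other with all six tubes upright and fully home in the rotor. Do not shift or knock over the specimen cup and the reagent bottle that stand beside the block.

Things in the scene. Friction and masses are not known exactly. Their poses are not given: they have to be found in the camera images.
- blue_1_cap (a point): One of two identical blue-capped 50 ml tubes, milky with a white label: 29 mm across, 113 mm tall, 50 to 105 g; the foot is a cone 16 mm high, 10 mm across at the tip, so it cannot stand by itself. Ribbed cap 35 mm across and 15 mm high: grip there. Point: on the tube's axis in the middle of the cap, 105.5 mm above the foot; z up the tube.
- blue_2_cap (a point): One of two identical blue-capped 50 ml tubes, milky with a white label: 29 mm across, 113 mm tall, 50 to 105 g; the foot is a cone 16 mm high, 10 mm across at the tip, so it cannot stand by itself. Ribbed cap 35 mm across and 15 mm high: grip there. Point: on the tube's axis in the middle of the cap, 105.5 mm above the foot; z up the tube.
- orange_1_cap (a point): One of two identical orange-capped 50 ml tubes, milky with a white label: 29 mm across, 113 mm tall, 50 to 105 g; the foot is a cone 16 mm high, 10 mm across at the tip, so it cannot stand by itself. Ribbed cap 35 mm across and 15 mm high: grip there. Point: on the tube's axis in the middle of the cap, 105.5 mm above the foot; z up the tube.
- orange_2_cap (a point): One of two identical orange-capped 50 ml tubes, milky with a white label: 29 mm across, 113 mm tall, 50 to 105 g; the foot is a cone 16 mm high, 10 mm across at the tip, so it cannot stand by itself. Ribbed cap 35 mm across and 15 mm high: grip there. Point: on the tube's axis in the middle of the cap, 105.5 mm above the foot; z up the tube.
- green_1_cap (a point): One of two identical green-capped 50 ml tubes, milky with a white label: 29 mm across, 113 mm tall, 50 to 105 g; the foot is a cone 16 mm high, 10 mm across at the tip, so it cannot stand by itself. Ribbed cap 35 mm across and 15 mm high: grip there. Point: on the tube's axis in the middle of the cap, 105.5 mm above the foot; z up the tube.
- green_2_cap (a point): One of two identical green-capped 50 ml tubes, milky with a white label: 29 mm across, 113 mm tall, 50 to 105 g; the foot is a cone 16 mm high, 10 mm across at the tip, so it cannot stand by itself. Ribbed cap 35 mm across and 15 mm high: grip there. Point: on the tube's axis in the middle of the cap, 105.5 mm above the foot; z up the tube.
- rotor: Fixed rotor in the white centrifuge: 6 upright sleeves 70 mm from its axis, at 0, 60, .. 300 deg from its x. Bore 32 mm, flared to 41 at the rim (z=66 mm), floor z=3; a seated tube has its cap middle at z=108.5. Hub radius 40, top z=70. Origin on the axis at the sleeves' feet, 45 mm over the worktop. Bowl radius 119, rim at z=70; the open lid stands 185 mm behind the axis, up to 0.38 m over the worktop.
- block: Teal tube block, 196 x 64 x 68 mm, fixed, empty at the start: the spare places. Three upright holes in its top at x = -64, 0 and +64 mm (y = 0), 32.5 mm wide, chamfered to 40 at the mouth, floor at z = 5; a tube in it has its cap middle at z = 110.5. Origin: centre of the underside; x along its length, z up.
- cup_mid (a point): Bystander: specimen cup with an orange screw lid, 54 mm across, 66 mm tall, standing loose about 0.16 m from the block's centre, off the block's robot-side end. Point: its centre, half-way up; z up.
- jar_mid (a point): Bystander: white round reagent bottle with a blue cap, 48 mm across, 87 mm tall, standing loose about 0.17 m from the block's centre, off the block's far end. Point: its centre, half-way up; z up.
Not all that is in view belongs to the job. Leave any pink or yellow look-alike of the part that bears orange_2_cap alone.

How it is judged:
At the end, for the whole second after the job is handed in: All six tubes are fully home in rotor sleeves (caps within 6 mm of seated height), upright within 0.12 rad, released and at rest; the two tubes of each cap colour are in opposite sleeves (cap centres more than 130 mm apart); specimen cup and reagent bottle still stand (z of blue_1_cap in the frame of rotor between 0.1 and 0.1145 m and horizontal distance between each of blue_1_cap, blue_2_cap, orange_1_cap, orange_2_cap, green_1_cap, green_2_cap and rotor below 0.08 m and angle between each of blue_1_cap, blue_2_cap, orange_1_cap, orange_2_cap, green_1_cap, green_2_cap's own z axis and vertical below 0.12 rad and linear speed of each of blue_1, blue_2, orange_1, orange_2, green_1, green_2 below 0.02 m/s and contact force between the fingers and blue_1 below 0.1 N and z of blue_2_cap in the frame of rotor between 0.1 and 0.1145 m and contact force between the fingers and blue_2 below 0.1 N and z of orange_1_cap in the frame of rotor between 0.1 and 0.1145 m and contact force between the fingers and orange_1 below 0.1 N and z of orange_2_cap in the frame of rotor between 0.1 and 0.1145 m and contact force between the fingers and orange_2 below 0.1 N and z of green_1_cap in the frame of rotor between 0.1 and 0.1145 m and contact force between the fingers and green_1 below 0.1 N and z of green_2_cap in the frame of rotor between 0.1 and 0.1145 m and contact force between the fingers and green_2 below 0.1 N and horizontal distance between blue_1_cap and blue_2_cap above 0.13 m and horizontal distance between orange_1_cap and orange_2_cap above 0.13 m and horizontal distance between green_1_cap and green_2_cap above 0.13 m and angle between each of cup_mid, jar_mid's own z axis and vertical below 0.2 rad); the robot touches nothing.
It fails at once if the specimen cup is shifted by more than 25 mm or knocked over (distance of cup_mid from where it was at the start of the episode above 0.025 m or angle between cup_mid's own z axis and vertical above 0.4 rad).
It fails at once if the reagent bottle is shifted by more than 25 mm or knocked over (distance of jar_mid from where it was at the start of the episode above 0.025 m or angle between jar_mid's own z axis and vertical above 0.4 rad).
It also fails if it takes over 112 s, if anything falls off the work surface, if the arm or the gripper's body presses on something with over 40 N, if the wrist force passes 120 N, or if a joint passes its speed limit or range.

ROBOT

A 6-joint arm with a two-finger parallel gripper is mounted at the origin on a cart in front of the work surface, level with it; the furniture and walls round the work are solid. World frame = base frame: x ahead of the robot, y to its left, z up, the work surface at z = 0. Lengths are in m, angles in rad, forces in N, time in s.
With the tool pointing down it reaches from about 0.35 to 0.95 m from the base axis. Payload 17.4 kg.
Tool frame: the origin (TCP) lies on the centre line of the jaws, within the pads' length; the fingertips stand 17 mm ahead of it and the grasp point (between the pads) lies 2 mm behind it; z points along the fingers, y is the line along which they close (so a half turn about z gives the same grasp; the last joint's range is limited). The gripper opens to 93 mm and grips with 3 to 60 N. Pads are 15 mm wide; open, the fingers measure 128 mm over their backs; the gripper's body (75 mm by 188 mm) begins 65 mm behind the grasp point.
Start: joints at [1.144, 0.116, 1.442, -0, 1.584, -0.038], TCP at [0.256, 0.625, 0.236] pointing down, gripper open.
Joint ranges: [-2.83, 2.83], [-0.83, 2.19], [0.07, 2.5], [-1.14, 4.28], [0.01, 3], [-2.97, 2.97]. Speed limits (rad/s): [1.89, 1.89, 2.22, 3.14, 3.14, 3.14].

INTERFACE

Orientations are given as [roll, pitch, yaw] about the fixed x, y, z axes, in that order (R = Rz(yaw) Ry(pitch) Rx(roll)).
In Python, from rig import robot, optics, silhouettes gives the robot as it stands. The module is installed in compiled form; this text tells all that it offers.
- The arm moves only by the tool apply_moves, never from a script. Its argument "motion" is a list of rows, each a list of 6 numbers: the shift along the world's x, y, z in mm, then the turn, a rotation vector about the world's x, y, z in rad. In form: [[tx, ty, tz, rx, ry, rz], ...]. A call has 1 to 20 rows; each row is the pose to reach, as a shift and turn from the pose commanded when the call began; what a row does not reach only later rows make up. A row lasts 1/8 s, in which the tool goes at most 62.5 mm and 10.7 degrees, less where a joint would pass 70% of its speed; a pose out of reach is approached as far as the arm can. A call with a gripper value outside its range is refused whole. "claw" is the opening, from 0 (shut) to 1 (fully open), set as the call begins (left out, the last holds). The fingers move at their own pace and stop on an object; the grip force is fixed at half the most. Time passes only in rows, so rows that repeat a pose let the fingers close. It gives the time, the measured TCP pose, the force, the opening and the grip force at its end, in the units of the state.
- robot.state(): the state, without advancing time (a new reading comes with each control period).
- optics.snapshot(name): name is "scene" or "top" or "wrist"; returns (picture, depth): 400x640x3 uint8, red, green, blue; 400x640 float32, m along the optical axis (not along the pixel's ray), 0 where there is no reading.
- optics.camera_params(name): a dict with "K" (3x3 intrinsics, pixels), "camera_from_world" (4x4, takes a point from world to camera coordinates); the wrist camera has in their place "tool_from_camera" (4x4, takes a point from camera to tool coordinates, whose origin is the TCP and whose axes are the flange's). Camera axes: x right, y down, z forward; pixel columns grow to the right and rows downward; lengths in m; the calibration is good to about 2 mm. A picture is of the moment at which its call begins: read the wrist's pose just before it. camera_params takes no time and is no camera call.
- robot.hand_in(): hands the job in; it is judged then, once.
Trained networks look in the newest picture that a camera, given by its name, has taken for a name from the list of things; names that differ only in an ending like _2 or _b are one class to them, and where a whole thing is asked for, a point or a joint stands for the part that bears it (a point fixed in the world has none). Each returns a list of dicts, best first, with "score" (0 to 1); they miss things now and then, are a little off and sometimes report something else, mostly with a low value. They report only what shows in the picture. A call takes as long as a camera call. They do not tell look-alikes from the thing itself.
- silhouettes(camera, query): "pixels" (400x640 bool, what is visible of it) and "bbox" ([centre column, centre row, width, height] in pixels, round what is visible of it).
The state is a dict: "time_s": time; "q": joint angles; "qvel": joint speeds; "joint_torque": joint torques, N m; "eef_pos": TCP position; "tcp_rot": TCP orientation; "contact_force": force on the tool from outside, world axes, zero at the start; "wrist_torque": the same for the moment, N m; "opening": finger opening in m; "grasp_force": force on a finger pad.
Only numpy, scipy, OpenCV 4.12 (cv2) and the standard library are available. Lean on these libraries where they do the work, as an engineer would, in place of code of your own. Each camera call takes 0.05 s, during which the arm holds its last target. There are 200 camera calls.

## Working session

There is one attempt and no reset: what is moved stays moved. The work goes in short steps, Python scripts to look and compute and a tool call to move; the robot and the scene stay as the last step left them, time stands still between calls to the robot, and variables do not carry over. Pictures are saved under pics/ and viewed, at most 14 in all, crops included, and the job is handed in when it is done.

Besides the shell and the picture viewer there is one more tool, called after "Request:" in YAML: its name, and indented under it one key for each argument. apply_moves: Moves the arm, as the interface text tells. Its arguments: {"type":"object","properties":{"motion":{"type":"array"},"claw":{"type":"number"}},"required":["motion"]}

```bash
mkdir -p pics
python3 - <<'E'
from rig import robot,optics,silhouettes
import cv2,numpy as np
s=robot.state();print(s)
for n in("scene","top"):
    p,d=optics.snapshot(n);cv2.imwrite(f"pics/{n}0.png",p[...,::-1]);np.savez(f"{n}0.npz",p=p,d=d)
    c=optics.camera_params(n);print(n,c)
print(optics.camera_params("wrist"))
E
```

```text
{'time_s': 0.0, 'q': array([ 1.14417711e+00,  1.16484782e-01,  1.44228277e+00, -8.30059924e-06,
        1.58398140e+00, -3.77672242e-02]), 'qvel': array([-1.03458601e-03, -1.94755467e-04, -2.30811993e-04,  5.91133345e-04,
       -1.23683488e-03,  5.00095462e-06]), 'joint_torque': array([ 8.98624767e-04, -7.21253085e+01, -6.22615600e+01,  7.80664128e-02,
        2.35701510e-02, -4.49914819e-05]), 'eef_pos': array([0.25582293, 0.62444175, 0.23489511]), 'tcp_rot': array([-3.14043687e+00, -3.53655036e-05,  2.75274054e+00]), 'contact_force': array([-0.34500745,  0.62016933, -0.11444704]), 'wrist_torque': array([ 0.06030546, -0.03683083,  0.00568904]), 'grasp_force': 0.0, 'opening': 0.09311286372544603}
scene {'K': array([[504.86098765,   0.        , 318.82082426],
       [  0.        , 504.86098765, 195.15482285],
       [  0.        ,   0.        ,   1.        ]]), 'camera_from_world': array([[ 0.81737021, -0.5757736 , -0.01976595, -0.41405958],
       [-0.38196437, -0.51591524, -0.76676899,  0.2964811 ],
       [ 0.43128779,  0.63428403, -0.64161875,  1.02528594],
       [ 0.        ,  
[... 295 characters left out ...]
[-0.98088836, -0.02383986, -0.19310536,  0.53069818],
       [ 0.19372914, -0.02741924, -0.98067181,  0.95970873],
       [ 0.        ,  0.        ,  0.        ,  1.        ]])}
{'K': array([[347.94326031,   0.        , 317.51305523],
       [  0.        , 347.94326031, 197.26373779],
       [  0.        ,   0.        ,   1.        ]]), 'tool_from_camera': array([[ 3.74608541e-04, -9.60516174e-01, -2.78223902e-01,
         7.64527138e-02],
       [ 9.99999848e-01,  4.72480623e-04, -2.84723185e-04,
        -1.52742913e-03],
       [ 4.04936627e-04, -2.78223753e-01,  9.60516205e-01,
        -1.47899602e-01],
       [ 0.00000000e+00,  0.00000000e+00,  0.00000000e+00,
         1.00000000e+00]])}
```

View pics/top0.png

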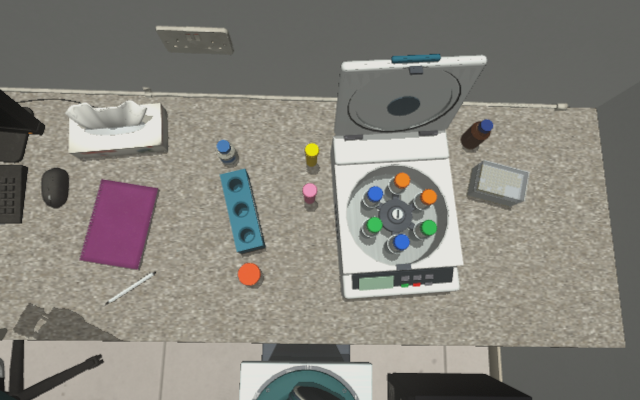

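View pics/scene0.png

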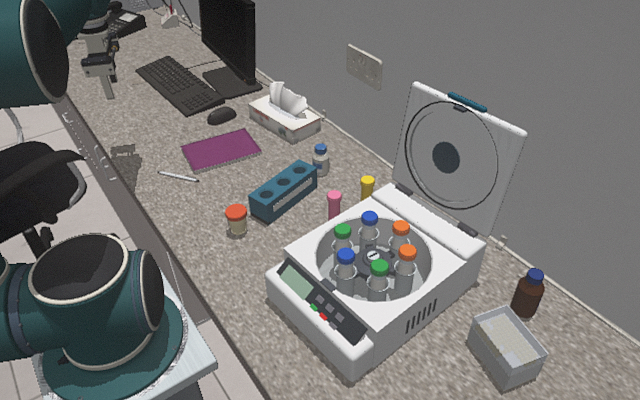

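The top view shows six rotor caps: blue (375,194), orange (402,180), orange (429,197), green (428,228), blue (401,242) and green (375,225). The teal block is at (242,210), the cup at (249,274) and the bottle at (226,152). The pink tube (310,193) and yellow tube (312,153) stand outside the rotor, so they are the look-alikes to leave alone.

Plan, a 3-cycle in four moves:
1. Right-hand orange to the block.
2. Lower-right green to orange's old place.
3. Bottom blue to green's old place.
4. Orange to blue's old place.

```bash
cat > h.py <<'E'
import numpy as np,cv2
from rig import optics
def pix2world(cam,u,v,z=None,d=None):
    c=optics.camera_params(cam);K=c["K"];T=np.linalg.inv(c["camera_from_world"])
    r=np.array([(u-K[0,2])/K[0,0],(v-K[1,2])/K[1,1],1.])
    if d is not None: return T[:3,:3]@(r*d)+T[:3,3]
    w=T[:3,:3]@r; t=(z-T[2,3])/w[2]; return T[:3,3]+w*t
E
python3 - <<'E'
from h import *
from rig import silhouettes
f=np.load("top0.npz");p,d=f["p"],f["d"]
hsv=cv2.cvtColor(p,cv2.COLOR_RGB2HSV)
P=[]
for name,(lo,hi) in dict(orange=((8,180,120),(18,255,255)),blue=((105,150,80),(125,255,255)),green=((55,120,60),(85,255,255)),red=((0,180,120),(9,255,255))).items():
    m=cv2.inRange(hsv,lo,hi);n,l,st,ce=cv2.connectedComponentsWithStats(m)
    for i in range(1,n):
        if st[i,4]>60:
            mm=l==i;dd=d[mm];W=np.array([pix2world("top",u,v,d=d[v,u]) for v,u in zip(*np.where(mm))if d[v,u]>0])
            top=W[W[:,2]>np.percentile(W[:,2],90)-.004]
            c=(top.min(0)+top.max(0))/2
            print(name,ce[i].round(),st[i,2:],'top c',c.round(4),'n',len(top),'ext',np.ptp(top,0).round(3))
for u,v in((236,185),(241,209),(246,235)): print('hole@.068',pix2world("top",u,v,z=.068).round(4))
for q in("rotor","block"):
    for s in silhouettes("top",q)[:2]: 
        m=s["pixels"]; print(q,s["score"],s["bbox"])
        W=np.array([pix2world("top",u,v,d=d[v,u]) for v,u in zip(*np.where(m))if d[v,u]>0])
        if q=="block":
            t=W[abs(W[:,2]-.068)<.006];print(np.median(W[:,2]),len(t),cv2.minAreaRect(t[:,:2].astype(np.float32)*1000))
E
```

```text
orange [402. 180.] [ 15  14 165] top c [ 0.5712 -0.2027  0.1613] n 149 ext [0.031 0.032 0.006]
orange [429. 196.] [ 16  15 174] top c [ 0.5335 -0.2618  0.1612] n 154 ext [0.031 0.03  0.006]
orange [249. 274.] [ 21  22 325] top c [0.3572 0.1424 0.0683] n 274 ext [0.047 0.047 0.007]
blue [375. 193.] [ 15  14 165] top c [ 0.5375 -0.1415  0.1617] n 149 ext [0.03  0.032 0.007]
blue [401. 241.] [ 15  16 185] top c [ 0.4314 -0.1976  0.1616] n 160 ext [0.033 0.031 0.006]
green [374. 224.] [ 16  16 185] top c [ 0.4682 -0.1386  0.1618] n 156 ext [0.031 0.031 0.006]
green [428. 227.] [ 16  15 187] top c [ 0.4647 -0.2596  0.1612] n 165 ext [0.032 0.033 0.006]
red [249. 274.] [ 21  22 355] top c [0.3572 0.1427 0.0683] n 300 ext [0.047 0.048 0.007]
hole@.068 [0.5711 0.185  0.068 ]
hole@.068 [0.5117 0.1695 0.068 ]
hole@.068 [0.4488 0.1541 0.068 ]
rotor 0.62 [392.0, 216.2, 63.3, 76.8]
rotor 0.5 [373.6, 226.7, 14.6, 20.4]
block 0.83 [240.7, 212.9, 42.6, 85.6]
0.0670204341644649 1664 ((511.0694580078125, 171.0336456298828), (195.69796752929688, 64.0899658203125), 15.646639823913574)
```

Request:
apply_moves:
  motion:
    - [278,-887,40,0,0,0.36]
    - [278,-887,40,0,0,0.36]
    - [278,-887,40,0,0,0.36]
    - [278,-887,40,0,0,0.36]
    - [278,-887,40,0,0,0.36]
    - [278,-887,40,0,0,0.36]
    - [278,-887,40,0,0,0.36]
    - [278,-887,40,0,0,0.36]
    - [278,-887,40,0,0,0.36]
    - [278,-887,40,0,0,0.36]
    - [278,-887,40,0,0,0.36]
    - [278,-887,40,0,0,0.36]
    - [278,-887,40,0,0,0.36]
    - [278,-887,40,0,0,0.36]
    - [278,-887,40,0,0,0.36]
    - [278,-887,40,0,0,0.36]
    - [278,-887,40,0,0,0.36]
    - [278,-887,40,0,0,0.36]
    - [278,-887,40,0,0,0.36]
    - [278,-887,40,0,0,0.36]
  claw: 0.6

```text
time_s: 2.7
eef_pos: [0.5339, -0.2618, 0.276]
tcp_rot: [-3.141, 0.0, 3.114]
contact_force: [0.5, -0.5, 0.7]
opening: 0.0556
grasp_force: 0.0
```

```bash
cat >> h.py <<'E'
from scipy.spatial.transform import Rotation as Ro
def wristcaps(tag):
    from rig import robot
    s=robot.state();p,d=optics.snapshot("wrist");cv2.imwrite(f"pics/{tag}.png",p[...,::-1])
    c=optics.camera_params("wrist");K=c["K"];T=np.eye(4);T[:3,:3]=Ro.from_euler("xyz",s["tcp_rot"]).as_matrix();T[:3,3]=s["eef_pos"]
    T=T@c["tool_from_camera"]
    v,u=np.mgrid[:400,:640];P=np.stack([(u-K[0,2])/K[0,0]*d,(v-K[1,2])/K[1,1]*d,d],-1)@T[:3,:3].T+T[:3,3]
    hsv=cv2.cvtColor(p,cv2.COLOR_RGB2HSV)
    print(s["time_s"],s["eef_pos"].round(4),s["tcp_rot"].round(4),"q",s["q"].round(2))
    for n,(lo,hi) in dict(orange=((5,150,100),(20,255,255)),blue=((105,130,70),(125,255,255)),green=((55,100,50),(85,255,255))).items():
        k,l,st,ce=cv2.connectedComponentsWithStats(cv2.inRange(hsv,lo,hi))
        for i in range(1,k):
            if st[i,4]>250:
                W=P[(l==i)&(d>0)]
                if len(W)<50: continue
                t=W[W[:,2]>np.percentile(W[:,2],90)-.004];a,b=np.percentile(t,[1,99],axis=0)
                print(n,ce[i].round(),st[i,2:5],((a+b)/2).round(4),"ext",(b-a).round(3))
E
python3 -c "
from h import *
wristcaps('w1')"
```

```text
2.7 [ 0.5339 -0.2618  0.276 ] [-3.1413e+00  5.0000e-04  3.1135e+00] q [-0.5  -0.07  1.56  0.    1.64 -2.04]
orange [313. 199.] [  42   43 1321] [ 0.5349 -0.2672  0.1596] ext [0.031 0.03  0.004]
orange [387. 232.] [ 43  34 636] [ 0.5676 -0.208   0.1593] ext [0.024 0.032 0.005]
blue [397.  58.] [  51   52 1939] [ 0.4323 -0.2038  0.1593] ext [0.031 0.031 0.005]
blue [464. 198.] [  46   44 1516] [ 0.5387 -0.1468  0.1591] ext [0.032 0.031 0.005]
green [313. 108.] [  48   49 1719] [ 0.4653 -0.2647  0.1593] ext [0.032 0.032 0.004]
green [474. 109.] [  53   50 1981] [ 0.4692 -0.1446  0.1592] ext [0.032 0.031 0.005]
```

View pics/w1.png

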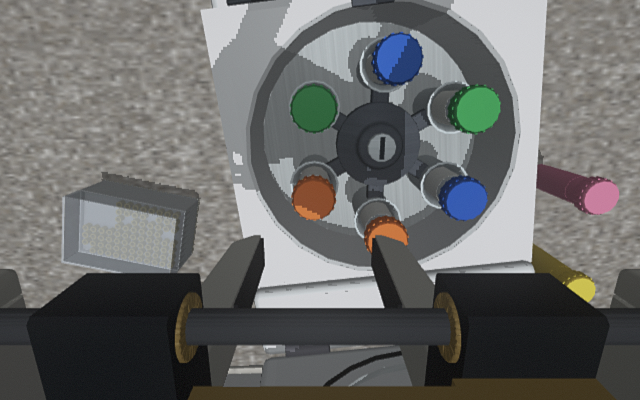

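Wrist view: target orange is at (313,199), between the fingers. The wrist camera puts the caps about 5 mm further in −y than the top camera, so I'll aim between the two and use the side force on closing to decide.

Request:
apply_moves:
  motion:
    - [0,-2,-40,0,0,0]
    - [0,-2,-80,0,0,0]
    - [0,-2,-110,0,0,0]
    - [0,-2,-124,0,0,0]
    - [0,-2,-124,0,0,0]
    - [0,-2,-124,0,0,0]

```text
time_s: 3.5
eef_pos: [0.5344, -0.2646, 0.1532]
tcp_rot: [-3.141, 0.002, 3.113]
contact_force: [-0.1, 0.7, 1.2]
opening: 0.0558
grasp_force: 0.0
```

Request:
apply_moves:
  motion:
    - [0,0,0,0,0,0]
    - [0,0,0,0,0,0]
    - [0,0,0,0,0,0]
    - [0,0,0,0,0,0]
    - [0,0,0,0,0,0]
    - [0,0,0,0,0,0]
  claw: 0

```text
time_s: 4.25
eef_pos: [0.534, -0.2644, 0.152]
tcp_rot: [-3.141, 0.0, 3.113]
contact_force: [0.8, -0.4, 5.2]
opening: 0.034
grasp_force: 30.0
```

Request:
apply_moves:
  motion:
    - [0,0,40,0,0,0]
    - [0,0,90,0,0,0]
    - [0,0,138,0,0,0]
    - [0,0,138,0,0,0]
    - [-3,60,138,0,0,0]
    - [-6,120,138,0,0,0]
    - [-10,180,138,0,0,0]
    - [-13,240,138,0,0,0]
    - [-16,300,138,0,0,0]
    - [-20,360,138,0,0,0]
    - [-22,410,138,0,0,0]
    - [-23,434,138,0,0,0]
    - [-23,434,138,0,0,0]
    - [-23,434,100,0,0,0]
    - [-23,434,60,0,0,0]
    - [-23,434,60,0,0,0]

```text
time_s: 6.25
eef_pos: [0.5097, 0.1684, 0.2083]
tcp_rot: [-3.14, -0.005, 3.112]
contact_force: [-0.0, 0.3, 0.4]
opening: 0.034
grasp_force: 30.0
```

```bash
python3 -c "
from h import *
wristcaps('w2')"
```

```text
6.25 [0.5097 0.1684 0.2083] [-3.1397 -0.0053  3.1119] q [ 0.27 -0.18  1.77 -0.    1.55 -1.27]
orange [277.  15.] [  70   37 1978] [0.3731 0.1397 0.065 ] ext [0.024 0.049 0.004]
orange [318. 273.] [  73   71 4067] [0.5099 0.1667 0.2153] ext [0.031 0.031 0.004]
```

View pics/w2.png

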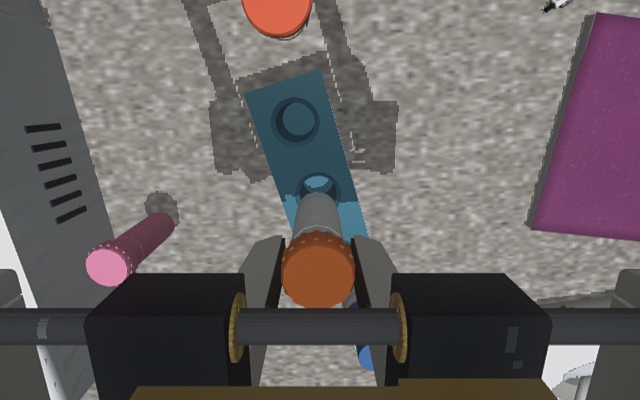

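Wrist view: the held orange tube is over the middle hole, with hole and tube both at column ~318. Lowering it now.

Request:
apply_moves:
  motion:
    - [0,0,-20,0,0,0]
    - [0,0,-40,0,0,0]
    - [0,0,-60,0,0,0]
    - [0,0,-80,0,0,0]
    - [0,0,-95,0,0,0]
    - [0,0,-101,0,0,0]
    - [0,0,-101,0,0,0]
    - [0,0,-101,0,0,0]

```text
time_s: 7.3
eef_pos: [0.5112, 0.1697, 0.1113]
tcp_rot: [3.141, 0.001, 3.113]
contact_force: [0.3, -0.8, 0.3]
opening: 0.0335
grasp_force: 30.0
```

Request:
apply_moves:
  motion:
    - [0,0,0,0,0,0]
    - [0,0,0,0,0,0]
    - [0,0,0,0,0,0]
    - [0,0,40,0,0,0]
    - [0,0,85,0,0,0]
    - [0,0,130,0,0,0]
    - [-6,-60,130,0,0,0]
    - [-13,-120,130,0,0,0]
    - [-19,-180,130,0,0,0]
    - [-25,-240,130,0,0,0]
    - [-32,-300,130,0,0,0]
    - [-38,-360,130,0,0,0]
    - [-44,-410,130,0,0,0]
    - [-46,-431,130,0,0,0]
    - [-46,-431,130,0,0,0]
    - [-46,-431,100,0,0,0]
    - [-46,-431,65,0,0,0]
    - [-46,-431,41,0,0,0]
    - [-46,-431,41,0,0,0]
    - [-46,-431,41,0,0,0]
  claw: 0.6

```text
time_s: 9.8
eef_pos: [0.4655, -0.2608, 0.153]
tcp_rot: [-3.141, 0.001, 3.114]
contact_force: [0.5, -0.1, 0.5]
opening: 0.056
grasp_force: 0.0
```

Request:
apply_moves:
  motion:
    - [0,0,0,0,0,0]
    - [0,0,0,0,0,0]
    - [0,0,0,0,0,0]
    - [0,0,0,0,0,0]
    - [0,0,0,0,0,0]
  claw: 0

```text
time_s: 10.42
eef_pos: [0.465, -0.2615, 0.152]
tcp_rot: [-3.141, 0.001, 3.113]
contact_force: [-0.6, -0.3, 5.3]
opening: 0.0337
grasp_force: 30.0
```

Request:
apply_moves:
  motion:
    - [0,0,40,0,0,0]
    - [0,0,90,0,0,0]
    - [0,0,130,0,0,0]
    - [0,0,130,0,0,0]
    - [23,-1,130,0,0,0]
    - [50,-2,130,0,0,0]
    - [69,-3,130,0,0,0]
    - [69,-3,130,0,0,0]
    - [69,-3,130,0,0,0]
    - [69,-3,100,0,0,0]
    - [69,-3,80,0,0,0]
    - [69,-3,60,0,0,0]
    - [69,-3,40,0,0,0]
    - [69,-3,20,0,0,0]
    - [69,-3,8,0,0,0]
    - [69,-3,2,0,0,0]
    - [69,-3,2,0,0,0]
    - [69,-3,2,0,0,0]

```text
time_s: 12.68
eef_pos: [0.5341, -0.2645, 0.1543]
tcp_rot: [-3.141, 0.001, 3.113]
contact_force: [-0.1, -0.8, -0.6]
opening: 0.0339
grasp_force: 30.0
```

Request:
apply_moves:
  motion:
    - [0,0,0,0,0,0]
    - [0,0,0,0,0,0]
    - [0,0,0,0,0,0]
    - [0,0,40,0,0,0]
    - [0,0,80,0,0,0]
    - [0,0,80,0,0,0]
    - [-40,25,80,0,0,0]
    - [-80,50,80,0,0,0]
    - [-102,64,80,0,0,0]
    - [-102,64,80,0,0,0]
    - [-102,64,80,0,0,0]
    - [-102,64,40,0,0,0]
    - [-102,64,10,0,0,0]
    - [-102,64,-2,0,0,0]
    - [-102,64,-2,0,0,0]
    - [-102,64,-2,0,0,0]
  claw: 0.6

```text
time_s: 14.68
eef_pos: [0.4324, -0.2007, 0.1528]
tcp_rot: [-3.141, 0.001, 3.113]
contact_force: [0.4, 0.7, 0.1]
opening: 0.0559
grasp_force: 0.0
```

Request:
apply_moves:
  motion:
    - [0,0,0,0,0,0]
    - [0,0,0,0,0,0]
    - [0,0,0,0,0,0]
    - [0,0,0,0,0,0]
    - [0,0,0,0,0,0]
  claw: 0

```text
time_s: 15.3
eef_pos: [0.432, -0.2004, 0.152]
tcp_rot: [-3.141, 0.001, 3.113]
contact_force: [0.5, 0.8, 4.4]
opening: 0.0337
grasp_force: 30.0
```

Now blue goes to slot 2 (0.465, −0.261).

Request:
apply_moves:
  motion:
    - [0,0,40,0,0,0]
    - [0,0,90,0,0,0]
    - [0,0,130,0,0,0]
    - [0,0,130,0,0,0]
    - [16,-30,130,0,0,0]
    - [33,-61,130,0,0,0]
    - [33,-61,130,0,0,0]
    - [33,-61,130,0,0,0]
    - [33,-61,100,0,0,0]
    - [33,-61,80,0,0,0]
    - [33,-61,60,0,0,0]
    - [33,-61,40,0,0,0]
    - [33,-61,20,0,0,0]
    - [33,-61,8,0,0,0]
    - [33,-61,2,0,0,0]
    - [33,-61,2,0,0,0]
    - [33,-61,2,0,0,0]

```text
time_s: 17.42
eef_pos: [0.4651, -0.2615, 0.1543]
tcp_rot: [-3.141, 0.001, 3.113]
contact_force: [0.4, -0.2, -0.3]
opening: 0.0337
grasp_force: 30.0
```

Request:
apply_moves:
  motion:
    - [0,0,0,0,0,0]
    - [0,0,0,0,0,0]
    - [0,0,0,0,0,0]
    - [0,0,40,0,0,0]
    - [0,0,80,0,0,0]
    - [6,60,80,0,0,0]
    - [13,120,80,0,0,0]
    - [19,180,80,0,0,0]
    - [25,240,80,0,0,0]
    - [32,300,80,0,0,0]
    - [38,360,80,0,0,0]
    - [44,410,80,0,0,0]
    - [46,431,80,0,0,0]
    - [46,431,80,0,0,0]
    - [46,431,40,0,0,0]
    - [46,431,0,0,0,0]
    - [46,431,-35,0,0,0]
    - [46,431,-45,0,0,0]
    - [46,431,-45,0,0,0]
    - [46,431,-45,0,0,0]
  claw: 0.6

```text
time_s: 19.92
eef_pos: [0.5116, 0.1695, 0.1104]
tcp_rot: [3.141, 0.002, 3.112]
contact_force: [-0.6, -0.7, 0.6]
opening: 0.0559
grasp_force: 0.0
```

Request:
apply_moves:
  motion:
    - [0,0,0,0,0,0]
    - [0,0,0,0,0,0]
    - [0,0,0,0,0,0]
    - [0,0,0,0,0,0]
    - [0,0,0,0,0,0]
  claw: 0

```text
time_s: 20.55
eef_pos: [0.5111, 0.1697, 0.109]
tcp_rot: [3.141, 0.001, 3.113]
contact_force: [0.0, 0.1, 4.5]
opening: 0.0337
grasp_force: 30.0
```

Request:
apply_moves:
  motion:
    - [0,0,50,0,0,0]
    - [0,0,100,0,0,0]
    - [0,0,150,0,0,0]
    - [0,0,183,0,0,0]
    - [0,0,183,0,0,0]
    - [-12,-58,183,0,0,0]
    - [-24,-116,183,0,0,0]
    - [-37,-174,183,0,0,0]
    - [-49,-232,183,0,0,0]
    - [-62,-290,183,0,0,0]
    - [-74,-345,183,0,0,0]
    - [-79,-370,183,0,0,0]
    - [-79,-370,183,0,0,0]
    - [-79,-370,183,0,0,0]

```text
time_s: 22.3
eef_pos: [0.4319, -0.1998, 0.2908]
tcp_rot: [3.141, -0.001, 3.113]
contact_force: [0.1, -0.1, -0.7]
opening: 0.0338
grasp_force: 30.0
```

Request:
apply_moves:
  motion:
    - [0,0,-30,0,0,0]
    - [0,0,-55,0,0,0]
    - [0,0,-75,0,0,0]
    - [0,0,-95,0,0,0]
    - [0,0,-115,0,0,0]
    - [0,0,-130,0,0,0]
    - [0,0,-138,0,0,0]
    - [0,0,-138,0,0,0]
    - [0,0,-138,0,0,0]

```text
time_s: 23.42
eef_pos: [0.4321, -0.2005, 0.1543]
tcp_rot: [-3.141, 0.001, 3.113]
contact_force: [1.0, 0.4, -1.3]
opening: 0.0337
grasp_force: 30.0
```

Releasing, then retreating clear of the top camera's view.

Request:
apply_moves:
  motion:
    - [0,0,0,0,0,0]
    - [0,0,0,0,0,0]
    - [0,0,0,0,0,0]
    - [0,0,40,0,0,0]
    - [0,0,85,0,0,0]
    - [0,0,130,0,0,0]
    - [-15,60,130,0,0,0]
    - [-30,120,130,0,0,0]
    - [-45,180,130,0,0,0]
    - [-60,240,130,0,0,0]
    - [-75,300,130,0,0,0]
    - [-90,360,130,0,0,0]
    - [-90,420,130,0,0,0]
    - [-90,480,130,0,0,0]
    - [-90,540,130,0,0,0]
    - [-90,600,130,0,0,0]
    - [-90,600,130,0,0,0]
    - [-90,600,130,0,0,0]
  claw: 0.6

```text
time_s: 25.68
eef_pos: [0.3418, 0.3994, 0.2835]
tcp_rot: [-3.141, -0.0, 3.113]
contact_force: [-0.3, -1.0, 0.0]
opening: 0.0557
grasp_force: 0.0
```

Run:
```python
from h import *
p,d=optics.snapshot("top");cv2.imwrite("pics/top1.png",p[...,::-1])
hsv=cv2.cvtColor(p,cv2.COLOR_RGB2HSV)
for name,(lo,hi) in dict(orange=((8,180,120),(18,255,255)),blue=((105,150,80),(125,255,255)),green=((55,120,60),(85,255,255))).items():
    n,l,st,ce=cv2.connectedComponentsWithStats(cv2.inRange(hsv,lo,hi))
    for i in range(1,n):
        if st[i,4]>60:
            W=np.array([pix2world("top",u,v,d=d[v,u]) for v,u in zip(*np.where(l==i))if d[v,u]>0])
            t=W[W[:,2]>np.percentile(W[:,2],90)-.004];print(name,ce[i].round(),((t.min(0)+t.max(0))/2).round(4))
p,d=optics.snapshot("scene");cv2.imwrite("pics/scene1.png",p[...,::-1])
```

```text
orange [402. 180.] [ 0.5709 -0.2024  0.1615]
orange [401. 241.] [ 0.4324 -0.1978  0.1615]
orange [249. 274.] [0.3582 0.1428 0.0692]
blue [375. 193.] [ 0.537  -0.1414  0.162 ]
blue [428. 227.] [ 0.4646 -0.2583  0.1612]
green [429. 197.] [ 0.5335 -0.2625  0.1611]
green [374. 224.] [ 0.4676 -0.1386  0.1612]
```

View pics/scene1.png

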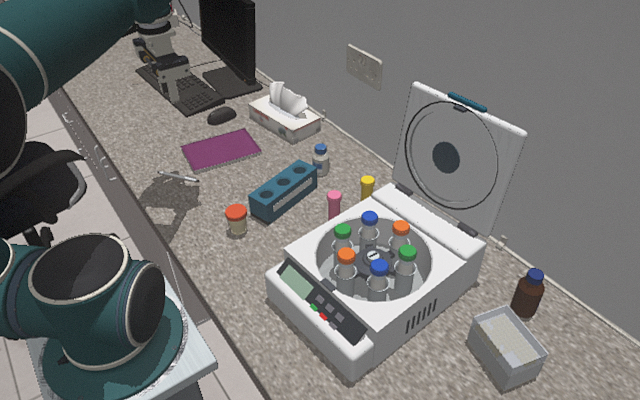

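The scene view shows all three pairs facing each other: orange (400,228)/(346,256), blue (370,218)/(379,267) and green (342,230)/(407,252). All six cap tops read about 161 mm, so they are seated, and the cup and bottle still stand where they were.

```bash
python3 -c "
from rig import robot
print(robot.hand_in())"
```

```text
the job is handed in; nothing more can be done
None
```

The job is handed in at about 26 s of the 112 s allowed: all six tubes are seated with each colour opposite its mate, and the cup and bottle were left where they stood; the hand-in call reported no verdict.

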